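Open the bayonet cover of the wax strainer

TASK

The wax strainer with the orange cover needs a new screen. Press its cover down against the spring, give it a quarter turn counter-clockwise (seen from above) to free it from the two lugs, lift it off without forcing it, and set it down upright, not dropped, in the middle of the black slate slab. Leave the blue cover on its strainer as it is.

Things in the scene. Friction and masses are not known exactly. Their poses are not given: they have to be found in the camera images.
- cover_orange_grip (a point): Orange cap (0.12 kg), 84 mm across, flat top with an upright grip bar 60 long, 14 thick, 26 high across its middle. Point: middle of the bar on the cap's axis, 13 mm below the bar's top, 13 above the flat top, 46 above the cap's lower edge; 83 above the table when locked. x along the bar, y across it, z up. Spring pushes the cap up: 7 N locked, +0.5 N per mm pressed. Turns free counter-clockwise.
- strainer_orange: Fixed strainer under the orange cap: barrel 65 mm wide, rim 56 high, foot 100 wide, nozzle along +x. Origin: centre of underside, z up; axes as the cap's when locked. Two side lugs lock the cap in 4 mm pockets: press it 6 to 7 mm down (bottoms at 9) and keep it down while turning; from 70 to 100 degrees of turn the lugs are clear and the cap lifts straight off (stop at 103).
- cover_blue_grip (a point): The same point on the blue cover, which is locked in the same way on a second strainer of the same kind. It must be left alone.
- slate_top (a point): Centre of the upper face of the black slate slab, 90 x 160 mm and 22 mm thick, lying loose on the table (0.8 kg). x along its 90 mm side, y along its 160 mm side, z up.
There are look-alikes about, which are no part of the job. There is more than one size of the part that bears cover_orange_grip; the job needs the middle-sized.

How it is judged:
By the outcome, as a careful person would: the job done as asked, in the order asked, and still so for the second after the job is handed in, with the robot touching nothing.
It also fails if it takes over 48 s, if anything falls off the work surface, if the arm or the gripper's body presses on something with over 40 N, if the wrist force passes 120 N, or if a joint passes its speed limit or range.

ROBOT

A 7-joint arm with a two-finger parallel gripper is mounted at the origin on a cart in front of the work surface, level with it; the furniture and walls round the work are solid. World frame = base frame: x ahead of the robot, y to its left, z up, the work surface at z = 0. Lengths are in m, angles in rad, forces in N, time in s.
With the tool pointing down it reaches from about 0.425 to 0.95 m from the base axis. Payload 4.7 kg.
Tool frame: the origin (TCP) lies on the centre line of the jaws, within the pads' length; the fingertips stand robot.nose_length ahead of it and the grasp point (between the pads) lies 8 mm behind it (robot.nose_length is the distance from the TCP to the fingertips, in m); z points along the fingers, x is the direction in which the jaws open and shut, and the axes are right-handed (so a half turn about z gives the same grasp; the last joint's range is limited). The gripper opens to 85 mm and grips with 20 to 120 N. Pads are 22 mm wide; open, the fingers measure 114 mm over their backs; the gripper's body (76 mm by 85 mm) begins 54 mm behind the grasp point. The pads swing forward as they close: fully open they stand 13 mm farther back than shut.
Start: joints at [1.285, 0.469, -0.049, 1.532, 0.024, 1.141, -0.082], TCP at [0.171, -0.653, 0.242] pointing down, gripper open.
Joint ranges: [-2.59, 2.59], [-0.33, 1.99], [-1.39, 1.29], [0.1, 2.45], [-1.04, 4.18], [0.21, 1.99], [-2.66, 2.66]. Speed limits (rad/s): [2.57, 2.57, 3.14, 3.14, 3.14, 3.14, 3.14].

INTERFACE

Orientations are given as [roll, pitch, yaw] about the fixed x, y, z axes, in that order (R = Rz(yaw) Ry(pitch) Rx(roll)).
In Python, from plant import robot gives the robot as it stands. Calls block until the motion is done:
- robot.goto(position, orientation): joint-space move of the TCP to a pose.
- robot.move_straight(position, vel=0.15, attitude=None, contact_N=None): straight line of the TCP; attitude=None keeps the orientation; vel is the mean speed in m/s. With contact_N (N) it stops when the force on the tool has changed by that much, and returns True; else False.
- robot.move_joints(angles): joint-space move.
- robot.grip(opening, strength=None): opening from 0.0 (shut) to 1.0 (fully open); strength is the grip in N (None keeps the last); returns when the fingers have stopped.
- robot.sleep(seconds).
- robot.inverse_kinematics(position, orientation): joint angles nearest the present ones, or None.
- robot.sense(): the state.
- robot.grab_frame(name): name is "scene" or "top"; returns a dict with "image" (384x512x3 uint8, red, green, blue), "range_z" (384x512 float32, m along the optical axis (not along the pixel's ray), 0 where there is no reading), "fx", "fy", "cx", "cy" (pixels), "R" (3x3) and "t" (3): a world point X has camera coordinates R X + t. Camera axes: x right, y down, z forward; pixel columns grow to the right and rows downward; lengths in m; the calibration is good to about 2 mm. A picture is of the moment at which its call begins.
A pose or a line that the arm cannot do raises robot.IKError and nothing moves.
- robot.close_job(): hands the job in, once; it reports no verdict.
The state is a dict: "t": time; "joint_pos": joint angles; "joint_velocities": joint speeds; "effort": joint torques, N m; "tcp_pos": TCP position; "tcp_rot": TCP orientation; "wrist_force": force on the tool from outside, world axes, zero at the start; "torque": the same for the moment, N m; "opening": opening from 0.0 (shut) to 1.0 (fully open).
Only numpy, scipy, OpenCV 4.12 (cv2) and the standard library are available. Lean on these libraries where they do the work, as an engineer would, in place of code of your own. Each camera call takes 0.05 s, during which the arm holds its last target.

## Working session

There is one attempt and no reset: what is moved stays moved. The work goes in short steps, each a Python script; the robot and the scene stay as the last script left them, time stands still between calls to the robot, and variables do not carry over. Pictures are saved under pics/ and viewed, and the job is handed in when it is done.

```bash
ls; mkdir -p pics; python3 - <<'E'
from plant import robot
import cv2,numpy as np
for n in("scene","top"):
    f=robot.grab_frame(n); cv2.imwrite(f"pics/{n}0.png",f["image"][:,:,::-1]); np.savez(f"{n}0.npz",**f)
    print(n,f["fx"],f["cx"],f["cy"],f["R"].round(3).tolist(),f["t"].round(3), (f["range_z"]>0).mean())
print(robot.nose_length); s=robot.sense(); print(s)
E
```

```text
pics
scene 428.7152774025212 255.0781411578276 202.00839607348257 [[-0.593, -0.805, 0.019], [-0.626, 0.447, -0.639], [0.506, -0.391, -0.769]] [0.399 0.385 0.978] 0.9961802164713541
top 442.3456029693784 254.20685632244687 193.67711738233973 [[-0.006, -1.0, -0.022], [-0.996, 0.008, -0.094], [0.094, 0.021, -0.995]] [0.096 0.583 1.266] 0.99609375
0.011
{'t': 0.1, 'joint_pos': array([ 1.28513146,  0.46935455, -0.04861321,  1.53352139,  0.02408054,
        1.140994  , -0.08230927]), 'joint_velocities': array([ 0.00036513, -0.00186317, -0.00032883, -0.00381057, -0.00072355,
        0.00116716,  0.00192936]), 'effort': array([ 1.00213761e-03, -5.11516964e+01, -4.66741598e-02, -2.38388371e+01,
        1.08312664e-02,  4.38773204e-03,  2.32370752e-05]), 'tcp_pos': array([ 0.17132759, -0.65239974,  0.24139307]), 'tcp_rot': array([ 3.14156177e+00,  1.69253682e-03, -1.31400473e+00]), 'wrist_force': array([-0.11011207, -0.52070869,  0.32402875]), 'torque': array([ 0.02409223,  0.01520014, -0.01681002]), 'opening': 0.9983200013068437}
```

View pics/scene0.png

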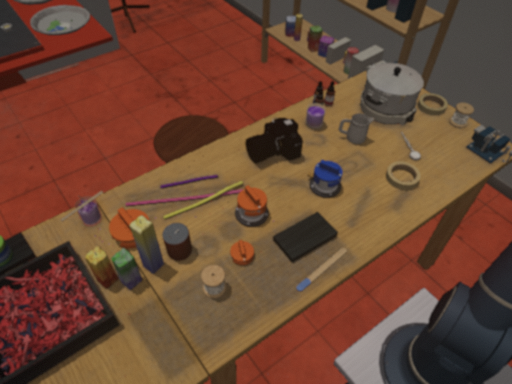

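View pics/top0.png

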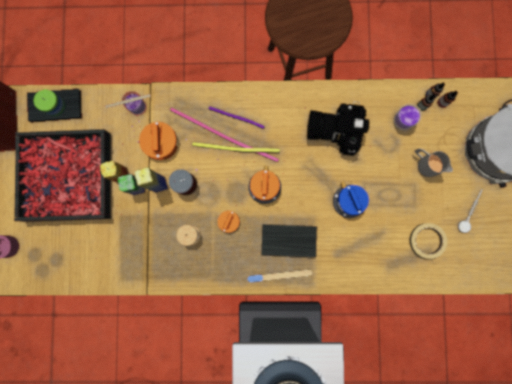

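The top view shows three orange caps: a large one at (157,140), a middle one on a strainer at (265,185) and a small one at (228,222). The blue cover is at (351,200) and the slate at (289,240). Next I'll measure them.

```bash
cat > h.py <<'E'
import numpy as np,cv2
def world(f,u,v,d):
    c=np.stack([(u-f["cx"])/f["fx"]*d,(v-f["cy"])/f["fy"]*d,d],-1)
    return (c-f["t"])@f["R"]
def cloud(f):
    v,u=np.mgrid[0:384,0:512]; return world(f,u,v,f["range_z"])
def ray(f,u,v,z):
    a=world(f,np.array(u,float),np.array(v,float),1.0); o=-f["R"].T@f["t"]
    d=a-o; return o+d*((z-o[2])/d[...,2])[...,None]
def orange(f):
    h=cv2.cvtColor(f["image"],cv2.COLOR_RGB2HSV); return cv2.inRange(h,(5,140,90),(16,255,255))
def rectdir(m):
    return cv2.minAreaRect(m.astype(np.float32)[:,:2])
E
python3 - <<'E'
from h import *
for n in("top","scene"):
    f=dict(np.load(n+"0.npz")); P=cloud(f); m=orange(f)
    if n=="scene": m[:150]=0
    else: m[:100]=0;m[290:]=0
    k,l,s,c=cv2.connectedComponentsWithStats(m)
    print(n)
    for i in range(1,k):
        if s[i,4]<80: continue
        Q=P[l==i]; 
        print(s[i],c[i].round(1),Q[:,2].min().round(3),np.percentile(Q[:,2],[5,25,50,75,95,99]).round(3),Q.mean(0).round(3))
        B=Q[Q[:,2]>np.percentile(Q[:,2],99)-0.012]
        if len(B)>8:
            r=rectdir(B*1000); print('  bar',len(B),np.round(r[0],1),np.round(r[1],1),round(r[2],1))
    g=cv2.cvtColor(f["image"],cv2.COLOR_RGB2GRAY)
    x=cv2.inRange(f["image"],(0,0,0),(60,60,60))
    x[((P[...,2]<0.012)|(P[...,2]>0.035))]=0
    k,l,s,c=cv2.connectedComponentsWithStats(x)
    for i in range(1,k):
        if s[i,4]<300: continue
        Q=P[l==i]; Q=Q[Q[:,2]>.017]
        if len(Q)<50: continue
        r=rectdir(Q*1000); print(' black',s[i],np.percentile(Q[:,2],[5,50,95]).round(3),np.round(r[0],1),np.round(r[1],1),round(r[2],1))
E
```

```text
top
[ 139  121   39   40 1168] [157.9 140.6] -0.003 [0.005 0.042 0.045 0.048 0.079 0.082] [0.739 0.371 0.053]Traceback (most recent call last):
  File "<stdin>", line 14, in <module>
  File "h.py", line 13, in rectdir
    return cv2.minAreaRect(m.astype(np.float32)[:,:2])
           ~~~~~~~~~~~~~~~^^^^^^^^^^^^^^^^^^^^^^^^^^^^
cv2.error: OpenCV(4.12.0) /io/opencv/modules/imgproc/src/convhull.cpp:143: error: (-215:Assertion failed) total >= 0 && (depth == CV_32F || depth == CV_32S) in function 'convexHull'
```

```bash
python3 - <<'E'
from h import *
f=dict(np.load("top0.npz"));a=cv2.resize(f["image"][150:270,200:380,::-1],None,fx=4,fy=4,interpolation=cv2.INTER_CUBIC);cv2.imwrite("pics/ztop.png",a)
f=dict(np.load("scene0.npz"));a=cv2.resize(f["image"][150:270,200:380,::-1],None,fx=4,fy=4,interpolation=cv2.INTER_CUBIC);cv2.imwrite("pics/zsc.png",a)
E
```

```text
(no output)
```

View pics/ztop.png

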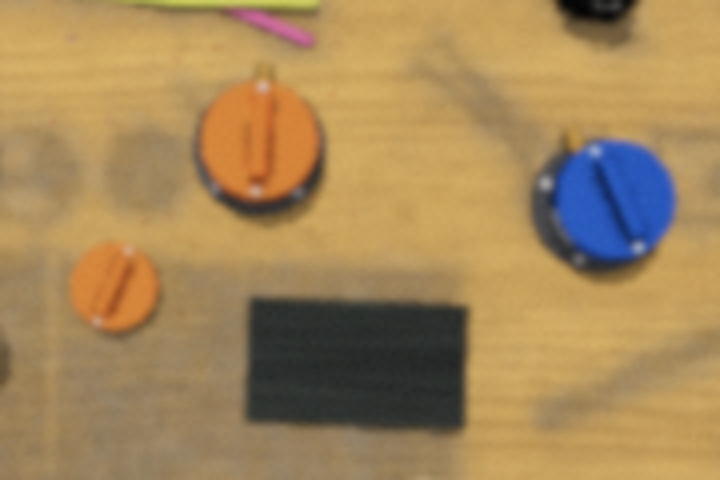

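View pics/zsc.png

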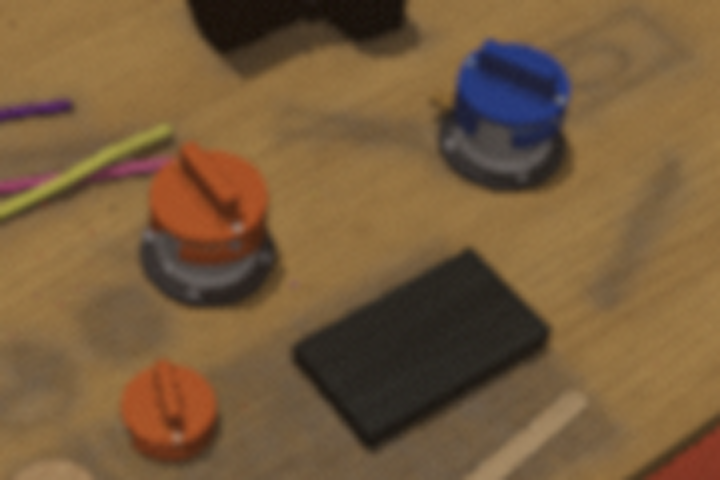

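The middle orange cap sits on the strainer with its bar along the nozzle direction (roughly world x). The slate lies clear in front of it. Now the numbers, with the rectangle call fixed.

```bash
sed -i 's/m.astype(np.float32)\[:,:2\]/np.ascontiguousarray(m[:,:2],np.float32)/' h.py
python3 - <<'E'
from h import *
for n in("top","scene"):
    f=dict(np.load(n+"0.npz")); P=cloud(f); m=orange(f)
    if n=="scene": m[:150]=0
    else: m[:100]=0;m[290:]=0
    k,l,s,c=cv2.connectedComponentsWithStats(m)
    print(n)
    for i in range(1,k):
        if s[i,4]<80: continue
        Q=P[l==i]; 
        if Q[:,1].max()-Q[:,1].min()>.3: continue
        print(s[i],c[i].round(1),np.percentile(Q[:,2],[5,25,50,75,95,99]).round(3))
        top=np.percentile(Q[:,2],98)
        B=Q[Q[:,2]>top-0.01]; r=rectdir(B*1000); print('  bar',len(B),B.mean(0).round(4),np.round(r[0],1),np.round(r[1],1),round(r[2],1))
        F=Q[abs(Q[:,2]-(top-.026))<.006]; (x,y),rr=cv2.minEnclosingCircle(np.ascontiguousarray(F[:,:2]*1000,np.float32)); print('  flat',F[:,2].mean().round(4),x,y,rr)
        # ellipse of contour on flat plane
        cc=max(cv2.findContours((l==i).astype(np.uint8),0,1)[0],key=cv2.contourArea)[:,0]
        R=ray(f,cc[:,0],cc[:,1],.070); e=cv2.fitEllipse(np.ascontiguousarray(R[:,:2]*1000,np.float32)); print('  ell@70',e)
    x=cv2.inRange(f["image"],(0,0,0),(75,75,75))
    x[((P[...,2]<0.014)|(P[...,2]>0.032))]=0
    k,l,s,c=cv2.connectedComponentsWithStats(x)
    for i in range(1,k):
        if s[i,4]<300: continue
        Q=P[l==i]
        r=rectdir(Q*1000); print(' black',s[i],np.percentile(Q[:,2],[5,50,95]).round(3),np.round(r[0],1),np.round(r[1],1),round(r[2],1))
E
```

```text
top
[250 170  30  31 709] [264.5 184.7] [0.051 0.07  0.072 0.075 0.099 0.101]
  bar 110 [0.6032 0.0611 0.1193] [548.4  65.1] [ 13.9 173.8] 85.9
  flat 0.0727 605.7176513671875 60.884464263916016 41.9478645324707Traceback (most recent call last):
  File "<stdin>", line 18, in <module>
  File "h.py", line 8, in ray
    a=world(f,np.array(u,float),np.array(v,float),1.0); o=-f["R"].T@f["t"]
  File "h.py", line 3, in world
    c=np.stack([(u-f["cx"])/f["fx"]*d,(v-f["cy"])/f["fy"]*d,d],-1)
    raise ValueError('all input arrays must have the same shape')
ValueError: all input arrays must have the same shape
```

```bash
sed -i 's/,d\],-1)/,d+0*u],-1)/' h.py
python3 - <<'E'
from h import *
for n in("top","scene"):
    f=dict(np.load(n+"0.npz")); P=cloud(f); m=orange(f)
    m[f["range_z"]==0]=0
    if n=="scene": m[:150]=0
    else: m[:100]=0;m[290:]=0
    k,l,s,c=cv2.connectedComponentsWithStats(m)
    print(n)
    for i in range(1,k):
        if s[i,4]<80: continue
        Q=P[l==i]; 
        if Q[:,1].max()-Q[:,1].min()>.3: continue
        print(s[i],c[i].round(1),np.percentile(Q[:,2],[5,25,50,75,95,98]).round(3))
        top=np.percentile(Q[:,2],96)
        B=Q[abs(Q[:,2]-top)<0.009]; r=rectdir(B*1000); w,v=np.linalg.eigh(np.cov(B[:,:2].T)); print('  bar',len(B),B.mean(0).round(4),np.round(r[0],1),np.round(r[1],1),round(r[2],1),'pca',np.degrees(np.arctan2(v[1,1],v[0,1])),(np.sqrt(w*12)*1000).round(1))
        F=Q[abs(Q[:,2]-(top-.026))<.006]; (x,y),rr=cv2.minEnclosingCircle(np.ascontiguousarray(F[:,:2]*1000,np.float32)); print('  flat',F[:,2].mean().round(4),x,y,rr)
        cc=max(cv2.findContours((l==i).astype(np.uint8),0,1)[0],key=cv2.contourArea)[:,0]
        R=ray(f,cc[:,0],cc[:,1],.070); e=cv2.fitEllipse(np.ascontiguousarray(R[:,:2]*1000,np.float32)); print('  ell@70',np.round(e[0],1),np.round(e[1],1))
    x=cv2.inRange(f["image"],(0,0,0),(75,75,75))
    x[((P[...,2]<0.014)|(P[...,2]>0.032))]=0
    k,l,s,c=cv2.connectedComponentsWithStats(x)
    for i in range(1,k):
        if s[i,4]<300: continue
        Q=P[l==i]
        r=rectdir(Q*1000); print(' black',s[i],np.percentile(Q[:,2],[5,50,95]).round(3),np.round(r[0],1),np.round(r[1],1),round(r[2],1))
E
```

```text
top
[ 139  121   39   40 1162] [157.9 140.6] [0.005 0.042 0.045 0.048 0.079 0.08 ]
  bar 173 [0.7434 0.3745 0.0772] [744.7 375.1] [77.2 18. ] 1.6 pca -177.9670073689292 [18.7 76. ]
  flat 0.049 744.4546508789062 373.9560241699219 53.7349853515625
  ell@70 [734.3 366.6] [106.5 116.2]
[250 170  30  31 707] [264.4 184.7] [0.051 0.07  0.072 0.075 0.099 0.1  ]
  bar 109 [0.6056 0.0611 0.0971] [605.4  61.3] [13.9 59.1] 88.3 pca 175.63078546781782 [13.9 60.6]
  flat 0.0723 605.7176513671875 60.884464263916016 41.9478645324707
  ell@70 [605.1  61.6] [81.2 85. ]
[217 210  24  23 403] [228.2 221.4] [0.001 0.025 0.027 0.03  0.047 0.05 ]
  bar 58 [0.5039 0.1677 0.0459] [504.  168.2] [10.7 43.7] 66.2 pca 155.0657100433922 [10.6 44.5]
  flat 0.0251 504.0863952636719 167.9352264404297 31.835317611694336
  ell@70 [501.6 164.7] [58.8 64.6]
 black [ 28  89  54  33 895] [0.018 0.023 0.028] [860.1 698. ] [ 88.6 159.5] 4.2
 black [ 262  225   54   32 1589] [0.02  0.024 0.028] [446.6  -7.2] [153.7  87. ] 87.6
scene
[236 184  32  32 687] [251.6 199.6] [-0.001  0.067  0.07   0.072  0.096  0.097]
  bar 103 [
[... 384 characters left out ...]
 737.5606689453125 375.9949035644531 54.37361145019531
  ell@70 [722.9 387.9] [100.8 126.4]
[229 239  26  27 490] [241.2 251.5] [-0.002  0.021  0.024  0.026  0.044  0.046]
  bar 64 [0.5009 0.1706 0.0437] [502.5 169.4] [10.9 45.9] 65.3 pca 155.05930937336387 [11.3 47.2]
  flat 0.023 502.1836242675781 169.50721740722656 31.906702041625977
  ell@70 [478.1 188.7] [61.8 74.7]
 black [ 274  213   63   48 1575] [0.018 0.021 0.025] [446.4  -6. ] [159.9  92.7] 87.2
 black [  0 233  35  41 627] [0.016 0.021 0.026] [861.5 666.8] [93.9 90. ] 3.2
 black [ 15 321 103  63 458] [0.015 0.023 0.031] [511.  640.8] [  5.2 234.9] 1.4
 black [393 333  25  51 460] [0.014 0.018 0.03 ] [57.3 28.8] [ 46.5 125.4] 34.7
```

Both views agree. The cap is at about (0.604, 0.062) with its top at 70–72 mm, 84 mm across, and its bar at -4°. The slate is at (0.4465, -0.0065), 90 x 160 mm, with its top at 22 mm. Next I'll check reach and wrist range for the turn.

```bash
python3 - <<'E'
from plant import robot
import numpy as np
for y0 in(86,-94):
    for d in(0,30,60,90):
        for p in([.604,.062,.084],[.604,.062,.16],[.4465,-.0065,.12],[.4465,-.0065,.069]):
            q=robot.inverse_kinematics(p,[np.pi,0,np.radians(y0+d)]); print(y0+d,p,None if q is None else np.round(q,2))
E
```

```text
86 [0.604, 0.062, 0.084] [ 0.39  0.68 -0.8   1.81  0.6   0.92  0.82]
86 [0.604, 0.062, 0.16] [ 0.46  0.61 -0.9   1.75  0.54  1.05  0.87]
86 [0.4465, -0.0065, 0.12] [ 0.81  0.5  -1.11  2.14  0.6   0.86  0.84]
86 [0.4465, -0.0065, 0.069] [ 0.69  0.54 -0.95  2.18  0.67  0.75  0.78]
116 [0.604, 0.062, 0.084] [ 0.59  0.88 -1.18  1.8   0.91  1.13  1.11]
116 [0.604, 0.062, 0.16] [ 0.6   0.75 -1.18  1.74  0.75  1.18  1.23]
116 [0.4465, -0.0065, 0.12] [ 0.85  0.53 -1.17  2.13  0.64  0.89  1.32]
116 [0.4465, -0.0065, 0.069] [ 0.83  0.67 -1.18  2.17  0.85  0.88  1.14]
146 [0.604, 0.062, 0.084] [ 0.59  0.88 -1.18  1.8   0.91  1.13  1.64]
146 [0.604, 0.062, 0.16] [ 0.6   0.75 -1.18  1.74  0.75  1.18  1.75]
146 [0.4465, -0.0065, 0.12] [ 0.85  0.53 -1.17  2.13  0.64  0.89  1.84]
146 [0.4465, -0.0065, 0.069] [ 0.83  0.67 -1.18  2.17  0.85  0.88  1.66]
176 [0.604, 0.062, 0.084] [ 0.59  0.88 -1.18  1.8   0.91  1.13  2.16]
176 [0.604, 0.062, 0.16] [ 0.6   0.75 -1.18  1.74  0.75  1.18  2.27]
176 [0.4465, -0.0065, 0.12] [ 0.85  0.53 -1.17  2.13  0.64  0.89  2.37]
176 [0.4465, -0.0065, 0.069] [ 0.83  0.67
[... 463 characters left out ...]
465, -0.0065, 0.12] [ 0.49  0.34 -0.67  2.15  0.31  0.75 -1.5 ]
-64 [0.4465, -0.0065, 0.069] [ 0.42  0.42 -0.6   2.19  0.4   0.64 -1.59]
-34 [0.604, 0.062, 0.084] [ 0.3   0.63 -0.66  1.81  0.49  0.87 -1.18]
-34 [0.604, 0.062, 0.16] [ 0.37  0.56 -0.76  1.75  0.44  1.01 -1.14]
-34 [0.4465, -0.0065, 0.12] [ 0.55  0.36 -0.75  2.15  0.35  0.76 -1.02]
-34 [0.4465, -0.0065, 0.069] [ 0.48  0.44 -0.68  2.19  0.46  0.65 -1.11]
-4 [0.604, 0.062, 0.084] [ 0.31  0.63 -0.67  1.81  0.5   0.87 -0.67]
-4 [0.604, 0.062, 0.16] [ 0.37  0.55 -0.75  1.75  0.44  1.01 -0.62]
-4 [0.4465, -0.0065, 0.12] [ 0.61  0.38 -0.82  2.14  0.39  0.77 -0.53]
-4 [0.4465, -0.0065, 0.069] [ 0.52  0.46 -0.73  2.18  0.5   0.67 -0.63]
```

```bash
cat > go.py <<'E'
from plant import robot
import numpy as np
from h import *
C=[.604,.062]
def A(y): return [np.pi,0,np.radians(y)]
def rep(s=''):
    x=robot.sense(); print(s,round(x["t"],2),x["tcp_pos"].round(4),np.degrees(x["tcp_rot"]).round(1),'F',x["wrist_force"].round(1),'M',x["torque"].round(2),'op',round(x["opening"],3)); return x
def snap(k):
    for n in("scene","top"):
        f=robot.grab_frame(n); cv2.imwrite(f"pics/{n}{k}.png",f["image"][:,:,::-1]); np.savez(f"{n}{k}.npz",**f)
E
python3 - <<'E'
from go import *
robot.goto([*C,.2],A(-94)); rep()
robot.grip(.45,40)
robot.move_straight([*C,.125],vel=.15); rep('hover'); snap(1)
print(robot.sense()["joint_pos"].round(2))
E
python3 - <<'E'
import cv2,numpy as np
a=cv2.imread('pics/scene1.png')[120:250,180:340];b=cv2.imread('pics/top1.png')[120:250,200:360]
cv2.imwrite('pics/h1.png',cv2.resize(np.hstack([a,b]),(800,325),interpolation=cv2.INTER_CUBIC))
E
```

```text
3.04 [0.6042 0.0609 0.1999] [180.   -0.  -94.1] F [ 0.8 -0.1  0.1] M [ 0.06 -0.05  0.06] op 0.999
hover 4.22 [0.6045 0.0624 0.1255] [-179.9    0.   -94. ] F [ 0.4 -0.3  0.2] M [ 0.06 -0.01 -0.04] op 0.453
[ 0.29  0.57 -0.64  1.78  0.41  0.93 -2.17]
```

View pics/h1.png

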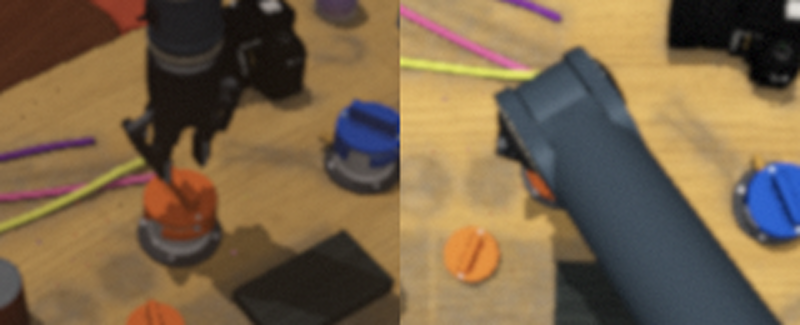

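The scene view shows the fingers open on either side of the orange bar, in line with it. Now I'll descend and grip.

```bash
python3 - <<'E'
from go import *
print(robot.move_straight([*C,.085],vel=.06,contact_N=6)); rep('down')
robot.grip(0.0,60); robot.sleep(.2); rep('gripped')
E
```

```text
False
down 5.13 [0.6042 0.0622 0.0851] [-180.    0.  -94.] F [1.4 0.3 0.7] M [-0.03  0.01  0.04] op 0.449
gripped 5.67 [0.6044 0.0623 0.0856] [-179.9    0.   -94. ] F [-0.4  0.9  4.3] M [ 0.11  0.12 -0.03] op 0.151
```

Gripped, with low side forces, so the grasp is well centred. Next I'll press it down.

```bash
python3 - <<'E'
from go import *
for z in(.082,.0787):
    robot.move_straight([*C,z],vel=.03); robot.sleep(.1); rep('press')
E
```

```text
press 6.03 [0.6044 0.0623 0.0828] [-179.9    0.   -94. ] F [-1.7  0.7  6.7] M [ 0.07  0.29 -0.06] op 0.152
press 6.38 [0.6044 0.0623 0.0798] [-179.9   -0.   -94. ] F [-1.4  0.3  8.9] M [-0.04  0.51  0.02] op 0.154
```

```bash
python3 - <<'E'
from go import *
for z in(.0775,.0763,.0752):
    robot.move_straight([*C,z],vel=.03); robot.sleep(.25); rep('press')
snap(2)
f=dict(np.load("scene2.npz"));g=dict(np.load("scene0.npz"))
a=[cv2.resize(x["image"][170:240,215:290,::-1],None,fx=5,fy=5,interpolation=cv2.INTER_CUBIC) for x in(g,f)]
cv2.imwrite("pics/p2.png",np.hstack(a))
E
```

```text
press 6.88 [0.6044 0.0624 0.0787] [-179.9   -0.   -94. ] F [-2.8 -0.2  8.9] M [-0.    0.51  0.01] op 0.146
press 7.38 [0.6044 0.0624 0.0776] [-179.9   -0.   -94. ] F [-2.3 -0.1 10.3] M [-0.01  0.56 -0.  ] op 0.151
press 7.88 [0.6044 0.0623 0.0766] [-179.9   -0.   -94. ] F [-2.4 -0.7  9.6] M [ 0.01  0.53 -0.03] op 0.147
```

View pics/p2.png

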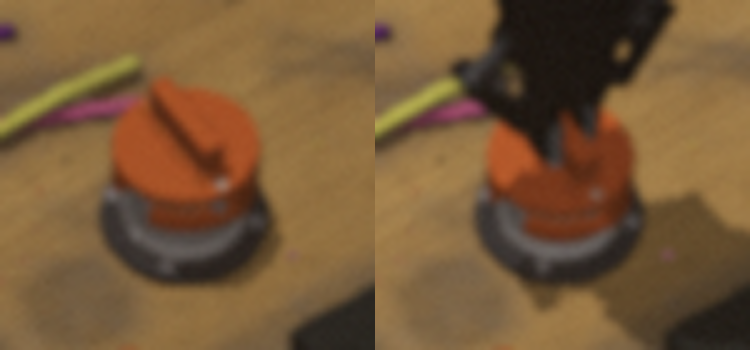

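The right half shows the cap clearly lower over the barrel. I'll compare depth on the visible cap top to see by how much.

```bash
python3 - <<'E'
from h import *
f=dict(np.load("scene2.npz"));g=dict(np.load("scene0.npz"))
P,Q=cloud(f),cloud(g)
for nm,A,fr in(("before",Q,g),("now",P,f)):
    r=np.hypot(A[...,0]-.603,A[...,1]-.063); ang=np.degrees(np.arctan2(A[...,1]-.063,A[...,0]-.603))
    for lo,hi in((15,38),):
        for s,name in(((A[...,1]-.063)>.016,'left'),((A[...,1]-.063)<-.016,'right')):
            m=(r<hi/1000)&s&(abs(A[...,2]-.066)<.014)&(orange(fr)>0)
            z=A[...,2][m]; print(nm,name,m.sum(),np.median(z).round(4),z.mean().round(4),z.std().round(4))
E
```

```text
before left 118 0.0694 0.0685 0.0044
before right 92 0.0697 0.0697 0.0016
now left 109 0.0609 0.0609 0.0029
now right 58 0.0609 0.0613 0.0029
```

```bash
python3 - <<'E'
from h import *
f=dict(np.load("scene2.npz"));g=dict(np.load("scene0.npz"))
P,Q=cloud(f),cloud(g)
print('table bias',np.median((P-Q)[240:262,205:228,2]),np.median((P-Q)[150:165,320:335,2]))
# lower edge per column: subpixel row where hue-ish (R-B) crosses half
for u in range(240,266,3):
    o=[]
    for x in(g,f):
        im=cv2.GaussianBlur(x["image"].astype(np.float32),(3,3),0); s=im[...,0]-im[...,2]; s=s/(im.sum(2)+1)
        col=s[195:232,u]; i=np.argmax(col[:25] if 1 else col); 
        j=[k for k in range(5,36) if col[k]>.32>=col[k+1]]
        o.append([round(195+k+(col[k]-.32)/(col[k]-col[k+1]),2) for k in j])
    print(u,o)
# px per mm of vertical at cap
def proj(X,f):
    c=f["R"]@X+f["t"]; return c[:2]/c[2]*f["fx"]+[f["cx"],f["cy"]]
print(proj(np.array([.57,.062,.037]),g),proj(np.array([.57,.062,.031]),g))
E
```

```text
table bias -0.00025274502274677123 -1.848345670087126e-05
240 [[np.float32(206.76)], [np.float32(208.7)]]
243 [[np.float32(208.22)], [np.float32(209.91)]]
246 [[np.float32(214.11)], [np.float32(215.72)]]
249 [[np.float32(214.86)], [np.float32(216.68)]]
252 [[np.float32(215.02)], [np.float32(216.89)]]
255 [[np.float32(214.74)], [np.float32(216.54)]]
258 [[np.float32(204.71), np.float32(209.1), np.float32(213.84)], [np.float32(207.4), np.float32(215.54)]]
261 [[np.float32(212.44)], [np.float32(214.35)]]
264 [[np.float32(210.59)], [np.float32(211.9)]]
[259.2380332  213.47158513] [259.18183174 214.77751424]
```

The lower edge moved 1.75 px, which is about 8 mm. Depth says 8.6 mm and the TCP 9 mm. I'll back off about 1.3 mm to 6.8 mm, then turn counter-clockwise in steps.

```bash
python3 - <<'E'
from go import *
robot.move_straight([*C,.0764],vel=.03); robot.sleep(.1); rep('set')
for y in(-84,-74,-64):
    robot.move_straight([*C,.0764],vel=.15,attitude=A(y)); robot.sleep(.1); x=rep('turn')
    if abs(x["torque"][2])>2.5 or np.linalg.norm(x["wrist_force"])>30: print("STOP");break
E
```

```text
set 8.33 [0.6044 0.0623 0.0777] [-179.9   -0.   -94. ] F [-2.  -0.2  9.5] M [-0.02  0.5   0.01] op 0.151
turn 8.76 [0.6051 0.0622 0.0779] [-179.9   -0.   -84. ] F [-0.2 -0.7  9.5] M [-0.03  0.3   0.12] op 0.15
turn 9.18 [0.6054 0.0622 0.078 ] [-179.8   -0.   -74. ] F [ 0.  -0.6  8.7] M [-0.1   0.12  0.13] op 0.149
turn 9.61 [0.6056 0.0623 0.0781] [-1.798e+02 -1.000e-01 -6.400e+01] F [-0.4  0.4  9. ] M [-0.02  0.15  0.09] op 0.15
```

```bash
python3 - <<'E'
from go import *
for y in(-54,-44,-34,-24,-14,-7):
    robot.move_straight([*C,.0761],vel=.15,attitude=A(y)); robot.sleep(.1); x=rep('turn')
    if abs(x["torque"][2])>2.5 or np.linalg.norm(x["wrist_force"])>30: print("STOP");break
snap(3)
f=dict(np.load("scene3.npz"))
cv2.imwrite("pics/p3.png",cv2.resize(f["image"][160:250,190:310,::-1],None,fx=5,fy=5,interpolation=cv2.INTER_CUBIC))
E
```

```text
turn 10.03 [0.6057 0.0624 0.0778] [-1.798e+02 -1.000e-01 -5.400e+01] F [-0.1  0.8  9.4] M [-0.02  0.1   0.12] op 0.152
turn 10.46 [0.6056 0.0624 0.0778] [-1.798e+02 -1.000e-01 -4.400e+01] F [-1.2 -1.3  9.1] M [-0.02  0.05  0.05] op 0.148
turn 10.88 [0.6056 0.0624 0.0777] [-179.9   -0.2  -34. ] F [-0.6 -0.2 10. ] M [-0.07  0.01  0.14] op 0.151
turn 11.31 [0.6055 0.0623 0.0777] [-179.9   -0.2  -24. ] F [ 0.1 -1.3  9. ] M [-0.07  0.12  0.13] op 0.148
turn 11.73 [0.6055 0.0622 0.0777] [-179.9   -0.2  -14. ] F [-0.4 -0.7  9.2] M [-0.12  0.06  0.12] op 0.149
turn 12.11 [0.6055 0.0622 0.0777] [-180.    -0.2   -7. ] F [ 0.4 -1.   9. ] M [-0.12  0.12  0.13] op 0.15
```

View pics/p3.png

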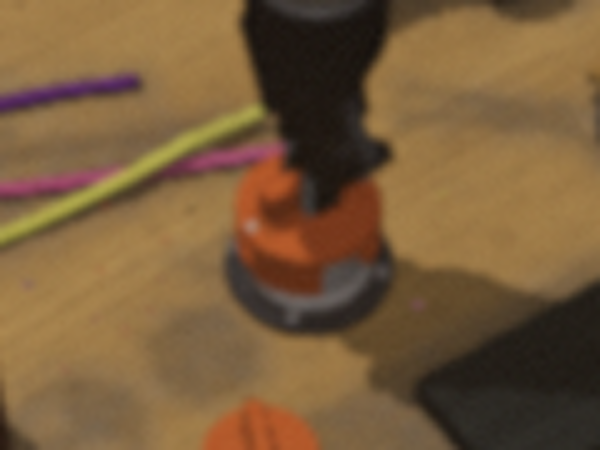

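The bar has turned to lie across y, and a skirt slot is now visible at (345,270). I'll lift slowly and watch the pull.

```bash
python3 - <<'E'
from go import *
P=robot.sense()["tcp_pos"][:2].copy()
for z in(.080,.0835,.087,.0905,.095,.100,.107,.115):
    robot.move_straight([*C,z],vel=.04); x=rep('lift')
    if x["wrist_force"][2]<-5: print("STOP");break
E
```

```text
lift 12.46 [0.6055 0.0622 0.0815] [-180.    -0.2   -7. ] F [ 0.5 -0.9  7.9] M [-0.08 -0.05  0.08] op 0.146
lift 12.71 [0.6055 0.0622 0.0848] [-180.    -0.2   -7. ] F [ 1.1 -0.2  6.3] M [ 0.01 -0.19  0.07] op 0.147
lift 12.96 [0.6054 0.0621 0.088 ] [-179.9   -0.2   -7. ] F [2.5 0.7 4.6] M [ 0.05 -0.59  0.03] op 0.151
lift 13.21 [0.6048 0.0618 0.0909] [-1.8e+02 -1.0e-01 -7.0e+00] F [3.2 0.6 3.5] M [-0.04 -0.77  0.02] op 0.151
lift 13.47 [0.604  0.061  0.0947] [179.9   0.   -7. ] F [ 3.4 -2.5  0.6] M [-0.55 -0.92 -0.03] op 0.149
lift 13.75 [0.604  0.0611 0.0996] [179.9   0.   -7. ] F [ 3.6 -3.2 -1.3] M [-0.75 -1.   -0.02] op 0.154
lift 14.07 [0.6024 0.063  0.1066] [-180.     0.2   -6.9] F [-0.6 -0.2 -1.3] M [-0.01  0.02 -0.05] op 0.148
lift 14.43 [0.604  0.0623 0.1154] [-180.   -0.   -7.] F [ 0.3  0.1 -1.4] M [0.01 0.01 0.05] op 0.151
```

The cap is free: only its own weight (-1.3 N) hangs on the wrist and there was no upward pull. I'll carry it over the slate and check how it sits in the hand.

```bash
python3 - <<'E'
from go import *
robot.move_straight([*C,.17],vel=.12); 
S=[.4465,-.0065]
robot.move_straight([*S,.15],vel=.12,attitude=A(-4)); robot.move_straight([*S,.10],vel=.08); robot.sleep(.2); rep('over'); snap(4)
f=dict(np.load("scene4.npz")); P=cloud(f); m=orange(f)
k=(m>0)&(np.hypot(P[...,0]-S[0],P[...,1]-S[1])<.06)&(P[...,2]>.03)
Q=P[k]; print(len(Q),Q.min(0).round(4),Q.max(0).round(4),((Q.max(0)+Q.min(0))/2).round(4))
print('flat z',np.histogram(Q[:,2],bins=14))
F=Q[abs(Q[:,2]-.0835)<.006]; print(len(F),np.median(F[:,2]),F.min(0),F.max(0))
cv2.imwrite("pics/p4.png",cv2.resize(f["image"][170:280,220:370,::-1],None,fx=5,fy=5,interpolation=cv2.INTER_CUBIC))
E
```

```text
over 17.6 [ 0.4468 -0.0065  0.1004] [ 1.8e+02 -1.0e-01 -4.0e+00] F [-0.2  0.2 -1.1] M [ 0.03 -0.01  0.01] op 0.15
556 [ 0.3952 -0.0404  0.0565] [0.4865 0.0381 0.2061] [ 0.4409 -0.0012  0.1313]
flat z (array([ 57,  38, 371,  29,  37,  20,   0,   0,   1,   1,   0,   0,   0,
         2]), array([0.05654417, 0.06722816, 0.07791216, 0.08859616, 0.09928015,
       0.10996415, 0.12064814, 0.13133214, 0.14201614, 0.15270013,
       0.16338413, 0.17406812, 0.18475212, 0.19543611, 0.20612011]))
383 0.08443465686141483 [ 0.40389875 -0.04044736  0.07754625] [0.48646139 0.03810125 0.08935932]
```

View pics/p4.png

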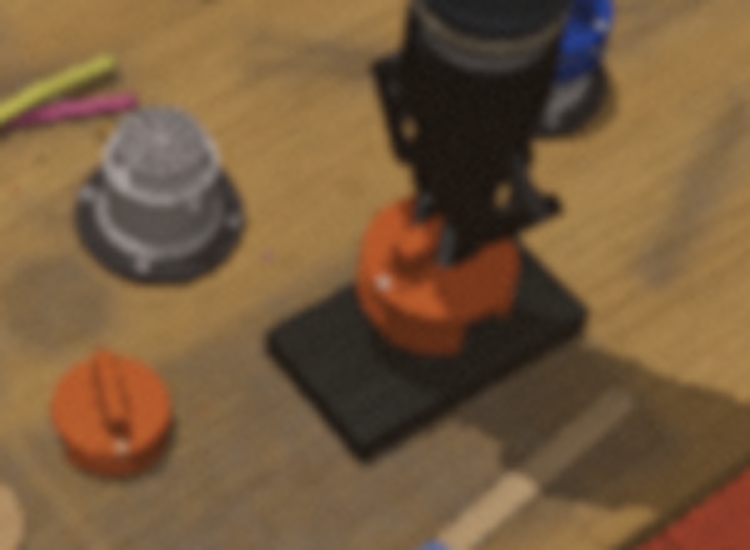

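View pics/top4.png

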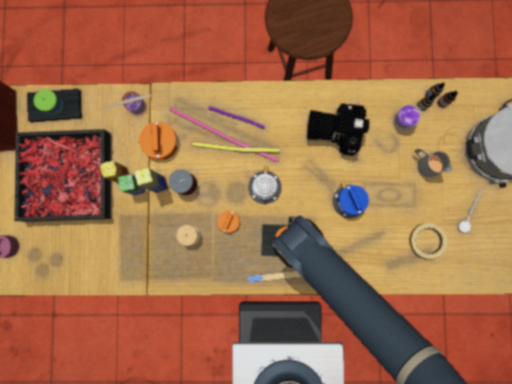

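The cap hangs upright and centred over the slate, about 2 mm to +y. The bare strainer is still in place. Its flat top is 16 mm below the TCP, so touchdown should come at TCP z of about 0.071.

```bash
python3 - <<'E'
from go import *
S=[.4468,-.0085]
robot.move_straight([*S,.078],vel=.06); robot.sleep(.1);rep('pre')
print(robot.move_straight([*S,.066],vel=.015,contact_N=2.5)); rep('touch')
E
```

```text
pre 18.32 [ 0.447  -0.0083  0.0781] [-180.   -0.   -4.] F [-0.1  0.2  0.4] M [ 0.03  0.   -0.02] op 0.146
True
touch 18.88 [ 0.4468 -0.0086  0.0704] [180.   0.  -4.] F [-1.2 -1.7  5.1] M [-0.13  0.09 -0.01] op 0.146
```

Touchdown came at 0.0704, as predicted. Now I'll release gently, retreat and look.

```bash
python3 - <<'E'
from go import *
x=robot.sense()["tcp_pos"]
robot.grip(.25); robot.grip(.5); rep('rel')
robot.move_straight([*x[:2],.16],vel=.08); robot.grip(.5)
robot.goto([.45,-.30,.25],A(-4)); robot.sleep(.3); rep('away'); snap(5)
for n in("top","scene"):
    f=dict(np.load(n+"5.npz")); P=cloud(f); m=orange(f)
    k=(m>0)&(np.hypot(P[...,0]-.446,P[...,1]+.007)<.07)&(P[...,2]>.02)
    Q=P[k]; F=Q[abs(Q[:,2]-.056)<.006]; c,r=cv2.minEnclosingCircle(np.ascontiguousarray(F[:,:2]*1000,np.float32)); print(n,np.median(F[:,2]).round(4),np.round(c,1),round(r,1),'top',np.percentile(Q[:,2],97).round(4))
    x=cv2.inRange(f["image"],(0,0,0),(75,75,75)); x[(P[...,2]<.014)|(P[...,2]>.032)|(np.hypot(P[...,0]-.446,P[...,1]+.007)>.1)]=0
    r=rectdir(P[x>0]*1000); print(' slate',np.round(r[0],1),np.round(r[1],1),round(r[2],1))
a=cv2.resize(cv2.imread("pics/scene5.png")[160:280,200:380],None,fx=4,fy=4,interpolation=cv2.INTER_CUBIC); cv2.imwrite("pics/p5.png",a)
E
```

```text
rel 19.47 [ 0.4461 -0.0088  0.0699] [ 1.8e+02  1.0e-01 -4.0e+00] F [-0.2  0.2 -0.1] M [ 0.01 -0.05 -0.01] op 0.501
away 22.43 [ 0.4503 -0.299   0.25  ] [180.    0.   -3.9] F [ 0.5 -0.5 -0. ] M [-0.01 -0.03 -0.04] op 0.5
top 0.0571 [447.1  -8.5] 42.0 top 0.0842
 slate [446.6  -7.2] [153.7  87.3] 87.5
scene 0.0547 [445.2  -6.6] 42.7 top 0.0819
 slate [445.3  -5.9] [160.   92.3] 87.5
```

View pics/p5.png

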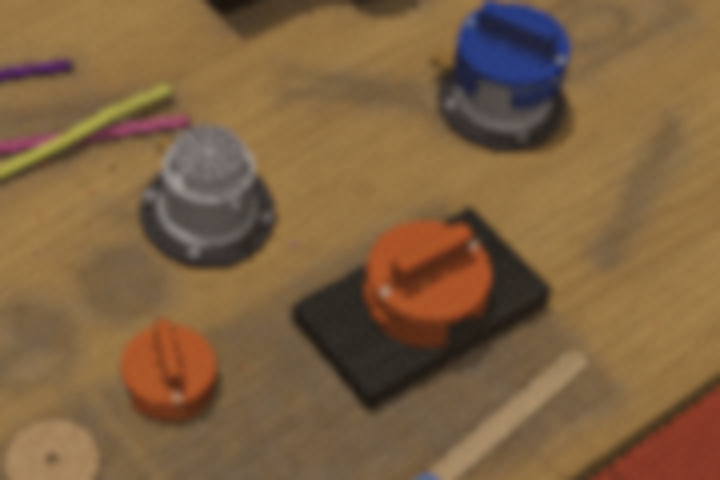

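View pics/top5.png

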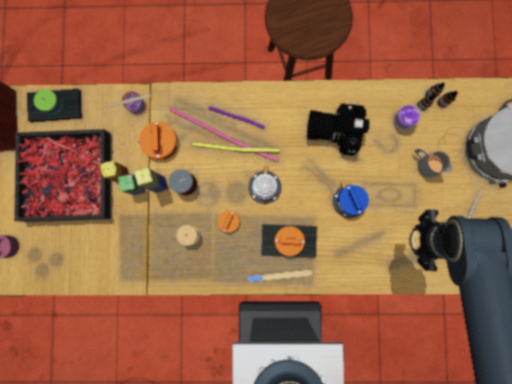

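The cap stands upright on the slate within about 1 mm of its middle. The blue cover is untouched and the arm is clear.

```bash
python3 -c "
from plant import robot
robot.close_job()"
```

```text
the job is handed in; nothing more can be done
```

The orange cover is off its strainer and standing upright in the middle of the black slate. I handed the job in at about 22.5 s of the 48 s allowed.

- **Removal:** I gripped the middle-sized orange cover by its bar, pressed it down and turned it 87° counter-clockwise. It then lifted off with no more than about its own weight on the wrist (1.3–1.4 N). Side forces stayed under 5 N throughout.
- **Placing:** I lowered it until it touched the slate, which came at the height I expected, and only then let go.
- **Last checks:** Both cameras put the cover's centre within about 1.5 mm of the slate's, with its top flat at 55–57 mm (55 expected). The slate had not shifted, the blue cover looked as it was, and the gripper was clear of everything.
- **Disagreement:** My measures of the press depth did not match. The picture gave about 8 mm, depth 8.6 mm and the arm's travel 9 mm, while the wrist force suggested 5–6 mm. I backed off to what the picture put at about 6.8 mm before turning, and it turned freely.

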